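# Sweep stray components into the catch tray

## Robot

A 6-joint arm with a two-finger parallel gripper is mounted at the origin on the work surface. World frame = base frame: x ahead of the robot, y to its left, z up, the work surface at z = 0. Lengths are in mm, angles in rad, forces in N, time in s.
With the tool pointing down it reaches from about 350 to 875 mm from the base axis. Payload 4.2 kg.
Tool frame: the origin (TCP) lies midway between the tips of the shut fingers; the grasp point (between the pads) lies 19 mm behind it; z points along the fingers, y is the direction in which the jaws open and shut (so a half turn about z gives the same grasp; the last joint's range is limited). The gripper opens to 85 mm and grips with 20 to 120 N. Pads are 22 mm wide; open, the fingers measure 114 mm over their backs; the gripper's body (76 mm by 85 mm) begins 54 mm behind the grasp point. The pads swing forward as they close: fully open they stand 13 mm farther back than shut.
Start: joints at [1.467, 0.385, 0.008, 0, -1.194, -0.259], TCP at [221.775, 584.307, 231.312] pointing down, gripper open.
Joint ranges: [-3.14, 3.14], [-1.21, 2.06], [-1.07, 1.41], [-3.16, 2.05], [-2.99, -0.16], [-3.1, 3.1]. Speed limits (rad/s): [2.79, 2.79, 3.14, 3.14, 3.14, 3.14].

## Interface

Orientations are given as a unit quaternion [x, y, z, w].
In Python, from bench import arm gives the robot as it stands.
- The arm moves only by the tool servo_tool, never from a script. Its argument "rows" is a list of rows, each an object of numbers: "fingers": the finger opening in cm, from 0 to 8.54; "x", "y", "z": the shift along the tool's x, y, z in cm; "turn": the turn about the tool's z in degrees. A call has 1 to 10 rows; each row shifts and turns the commanded pose from where the row before left it, along the tool's axes as they then stand; what a row does not reach is not made up. A row lasts 1/12 s, in which the tool goes at most 41.7 mm and 7.16 degrees, less where a joint would pass 70% of its speed; a pose out of reach is approached as far as the arm can. A call is refused whole if a number of a shift passes 4.17 or a number of a turn 7.16, either way. A call with a gripper value outside its range is refused whole. The fingers move at their own pace and stop on an object; the grip force is fixed at half the most. Time passes only in rows, so rows that do not move let the fingers close. It gives the time, the measured TCP pose, the force and the opening at its end, in the units of the state.
- arm.read_state(): the state, without advancing time (a new reading comes with each control period).
- arm.get_image(name): name is "scene" or "top" or "wrist"; returns (picture, depth): 480x640x3 uint8, red, green, blue; 480x640 float32, mm along the optical axis (not along the pixel's ray), 0 where there is no reading.
- arm.camera_model(name): a dict with "fx", "fy", "cx", "cy" (pixels), "k1" (the pictures are not rectified: a ray, as slopes to the right and down, at radius r is drawn at 1 + k1 r^2 times it, then the intrinsics apply), "pose" (4x4, takes a point from camera to world coordinates). Camera axes: x right, y down, z forward; pixel columns grow to the right and rows downward; lengths in mm; the calibration is good to about 2 mm. A picture is of the moment at which its call begins: read the wrist's pose just before it. camera_model takes no time and is no camera call; for the wrist camera it gives the pose at the moment of the call.
- arm.job_done(): hands the job in, once; it reports no verdict.
The state is a dict: "clock": time; "joints": joint angles; "joint_vel": joint speeds; "joint_efforts": joint torques, N m; "position": TCP position; "ee_rot": TCP orientation; "contact_force": force on the tool from outside, world axes, zero at the start; "wrist_torque": the same for the moment, N m; "gripper_width": finger opening in mm.
Only numpy, scipy, OpenCV 4.12 (cv2) and the standard library are available. Lean on these libraries where they do the work, as an engineer would, in place of code of your own. Each camera call takes 0.05 s, during which the arm holds its last target.

## Task

Clear the bench mat: with the fingertips, sweep the blue relay, the green terminal block and the black heat sink along the mat through the open front of the orange tray, until each lies wholly inside it. Slide them gently: do not pinch, lift, press hard on or fling them, and leave everything else, such as the capacitor standing among them, where it is.

Things in the scene. Friction and masses are not known exactly. Their poses are not given: they have to be found in the camera images.
- tray: Orange catch tray, fixed to the bench. Its floor is a thin sheet flush with the mat (no sill to climb). Inside 240 mm along its own x and 130 mm along its own y; walls 5 mm thick and 30 mm high on three sides: at x = -120 and +120 mm and at the back, y = +65 mm. The side at y = -65 mm is open over its full width: the mouth, which looks to its own -y (roughly towards world -y). Origin at the middle of the floor, z up. Its place and yaw vary.
- relay: Loose blue relay, a block 36 x 28 x 20 mm (its own x, y, z) with short pins at one end, about 35 g. Origin at the centre of its underside, which lies on the mat (height 0).
- terminal: Loose green screw terminal block, 38 x 24 x 20 mm (its own x, y, z), about 30 g. Origin at the centre of its underside, on the mat (height 0).
- heatsink: Loose black finned heat sink, 38 x 30 x 20 mm (its own x, y, z), about 40 g. Origin at the centre of its underside, on the mat (height 0).
- capacitor: Bystander: dark purple can capacitor, diameter 26 mm, 40 mm tall, standing loose and upright in the same row as the three parts (neighbours in the row are 60 mm or more apart along world x). Origin at the centre of its underside. It must stay standing where it is.
- jar: Bystander: small amber jar with white lid, diameter 44 mm, 45 mm tall, loose, to the right of the row and nearest the robot. Origin at the centre of its underside. It must stay where it is.
- screwdriver: Bystander: yellow-handled screwdriver, 170 mm long, lying loose roughly along world y, beyond the far end of the row. It must stay where it is.
- tweezers: Bystander: dark tweezers, 120 mm long (own x), 8 mm high, lying loose to the right of the row, roughly along world x. Origin at the middle of the underside. It must stay where it is.
- spool: Bystander: black and silver wire spool, diameter 60 mm, 40 mm tall, loose, to the right of the row and farthest from the robot. Origin at the centre of its underside. It must stay where it is.

How it is judged (in metres and radians):
At the end, for the whole second after the job is handed in: Relay, terminal block and heat sink each lie at rest on the floor of the tray, between its walls, with their centres at least 15 mm past the line of the mouth; the capacitor stands upright, and it, the jar, screwdriver, tweezers and spool are within 15 mm of where they began (x of relay in the frame of tray between -0.115 and 0.115 m and y of relay in the frame of tray between -0.05 and 0.065 m and height (world z) of each of relay, terminal, heatsink below 0.02 m and linear speed of each of relay, terminal, heatsink below 0.02 m/s and x of terminal in the frame of tray between -0.115 and 0.115 m and y of terminal in the frame of tray between -0.05 and 0.065 m and x of heatsink in the frame of tray between -0.115 and 0.115 m and y of heatsink in the frame of tray between -0.05 and 0.065 m and angle between capacitor's own z axis and vertical below 0.15 rad and distance of each of capacitor, jar, screwdriver, tweezers, spool from where it was at the start of the episode below 0.015 m); the robot touches nothing.
It fails at once if a part is lifted (its underside centre more than 22 mm above the mat) (height (world z) of any of relay, terminal, heatsink above 0.022 m).
It fails at once if a part is pinched or pressed hard (fingers push on it with more than 15 N) (contact force between the fingers and relay above 15 N or contact force between the fingers and terminal above 15 N or contact force between the fingers and heatsink above 15 N).
It fails at once if a part is flung (faster than 0.6 m/s) (linear speed of any of relay, terminal, heatsink above 0.6 m/s).
It fails at once if the capacitor is tipped over, or a bystander is moved by more than 15 mm (angle between capacitor's own z axis and vertical above 0.5 rad or distance of any of capacitor, jar, screwdriver, tweezers, spool from where it was at the start of the episode above 0.015 m).
It also fails if it takes over 72 s, if anything falls off the work surface, if the arm or the gripper's body presses on something with over 40 N, if the wrist force passes 120 N, or if a joint passes its speed limit or range.

## Working session

There is one attempt and no reset: what is moved stays moved. The work goes in short steps, Python scripts to look and compute and a tool call to move; the robot and the scene stay as the last step left them, time stands still between calls to the robot, and variables do not carry over. Pictures are saved under pics/ and viewed, and the job is handed in when it is done.

Besides the shell and the picture viewer there is one more tool, called by a JSON object that holds its "api" and its "payload", one argument or row to a line. servo_tool: Moves the arm, as the interface text tells. Its arguments: {"type":"object","properties":{"rows":{"type":"array","items":{"type":"object","properties":{"fingers":{"type":"number"},"x":{"type":"number"},"y":{"type":"number"},"z":{"type":"number"},"turn":{"type":"number"}}}}},"required":["rows"]}

```bash
ls; mkdir -p pics; python3 - <<'E'
from bench import arm
import cv2
s=arm.read_state(); print(s)
for n in ["top","scene"]:
    p,d=arm.get_image(n); cv2.imwrite(f"pics/{n}0.png",p[:,:,::-1]); print(arm.camera_model(n))
    import numpy as np; np.save(f"{n}0.npy",d)
E
```

```text
pics
{'clock': 0.0, 'joints': array([ 1.46660133e+00,  3.85571810e-01,  6.63830684e-03, -5.12266337e-04,
       -1.19400070e+00, -2.58596623e-01]), 'joint_vel': array([-8.44843386e-04, -9.27223414e-05,  1.15415783e-04, -3.71040965e-04,
        6.36306794e-04,  2.04215451e-04]), 'joint_efforts': array([-1.38345647e-03, -3.92285514e+01,  1.88399917e+01,  4.18627292e+00,
       -4.62821452e-03, -4.43983623e-06]), 'position': array([221.57724142, 583.78395614, 230.21529165]), 'ee_rot': array([ 9.83575201e-01, -1.80495497e-01, -1.54914235e-04,  1.08411342e-03]), 'contact_force': array([-0.23987349, -0.05893954, -0.70649228]), 'wrist_torque': array([-0.01443433, -0.02758318,  0.03485221]), 'gripper_width': 85.32991214228494}
{'fx': 436.1562107732648, 'fy': 436.1562107732648, 'cx': 318.25032946332686, 'cy': 241.43784318666155, 'k1': -0.04020542229379085, 'pose': array([[-2.90125896e-02, -9.97299369e-01,  6.74702727e-02,
         5.38990920e+02],
       [-9.99568471e-01,  2.92566116e-02,  2.63123998e-03,
        -6.85764268e+01],
       [-4.59808553e-03, -6.73648182e-02, -9.97717815e-01,
         8.98947294e+02],
       [ 0.00000000e+00,  0.00000000e+00,  0.00000000e+00,
         1.00000000e+00]])}
{'fx': 605.4103338234343, 'fy': 605.4103338234343, 'cx': 322.1147272952918, 'cy': 239.48748950551018, 'k1': -0.014489996435849833, 'pose': array([[-8.86057760e-01,  2.95944737e-01, -3.56816982e-01,
         1.02418261e+03],
       [ 4.63555320e-01,  5.58566539e-01, -6.87837107e-01,
         7.60318643e+02],
       [-4.25574526e-03, -7.74867817e-01, -6.32108974e-01,
         7.90510283e+02],
       [ 0.00000000e+00,  0.00000000e+00,  0.00000000e+00,
         1.00000000e+00]])}
```

View pics/top0.png

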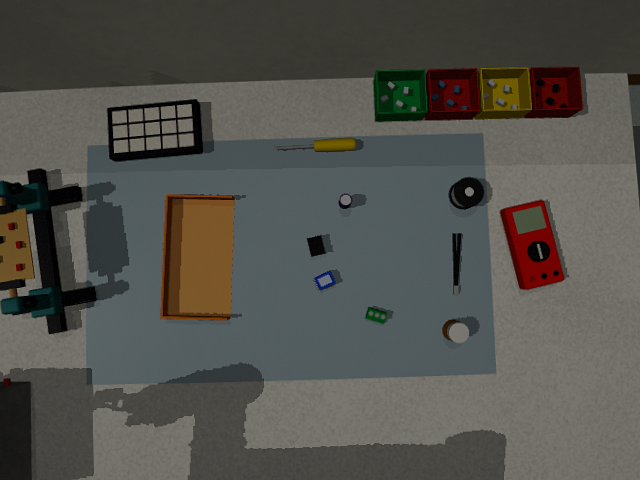

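View pics/scene0.png

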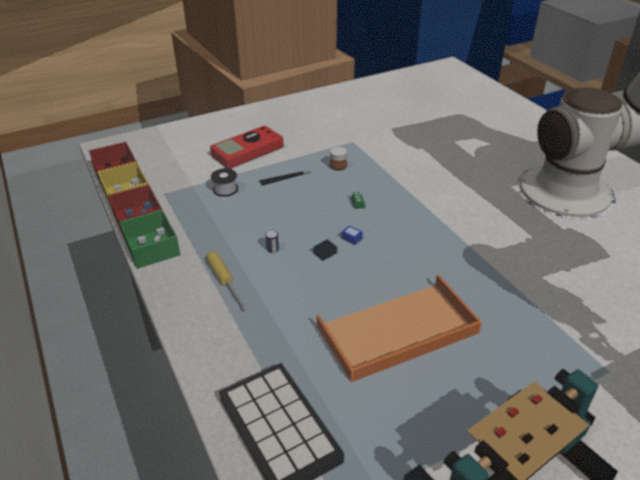

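```bash
cat > h.py <<'E'
import numpy as np, cv2
from bench import arm
def pix2w(name,u,v,h=0.0,cm=None):
    c=cm or arm.camera_model(name)
    xd=(u-c["cx"])/c["fx"]; yd=(v-c["cy"])/c["fy"]
    x,y=xd,yd
    for _ in range(10):
        f=1+c["k1"]*(x*x+y*y); x,y=xd/f,yd/f
    T=np.array(c["pose"]); d=T[:3,:3]@np.array([x,y,1]); o=T[:3,3]
    t=(h-o[2])/d[2]; return o+t*d
def w2pix(name,p,cm=None):
    c=cm or arm.camera_model(name); T=np.array(c["pose"])
    q=T[:3,:3].T@(np.array(p,float)-T[:3,3]); x,y=q[0]/q[2],q[1]/q[2]
    f=1+c["k1"]*(x*x+y*y); return c["fx"]*x*f+c["cx"],c["fy"]*y*f+c["cy"]
def crop(img,u0,v0,u1,v1,k):
    return cv2.resize(img[v0:v1,u0:u1],None,fx=k,fy=k,interpolation=cv2.INTER_CUBIC)
E
python3 - <<'E'
from h import *
p=cv2.imread("pics/top0.png")
cv2.imwrite("pics/c1.png",crop(p,290,180,400,335,5)[:, :] if 0 else cv2.convertScaleAbs(crop(p,290,182,410,332,4),alpha=1.8))
cv2.imwrite("pics/c2.png",crop(p,150,180,260,330,4))
E
```

```text
(no output)
```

View pics/c1.png

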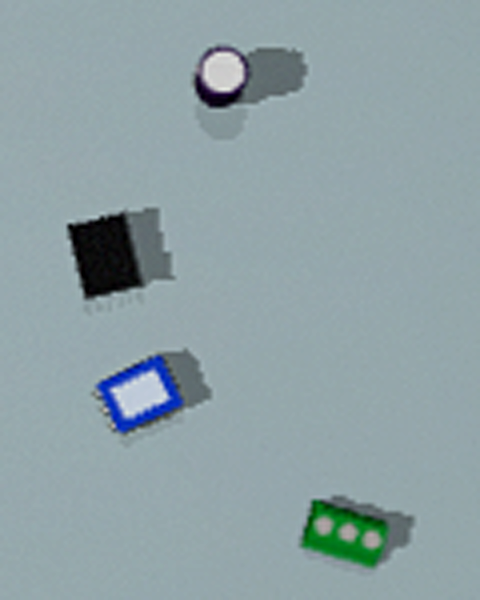

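View pics/c2.png

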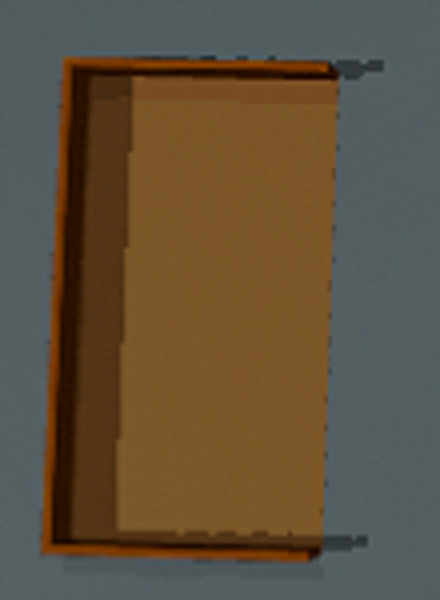

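```bash
python3 - <<'E'
from h import *
np.set_printoptions(precision=1,suppress=True)
A={'mouth_far':(234.5,200,0),'mouth_near':(230.5,317,0),'wt_far_mouth':(233,196.5,30),'wt_near_mouth':(229,318.5,30),'back_far':(166.5,194.5,30),'back_near':(161,318.5,30),
'hs':(316.2,246,20),'relay':(325,280.5,20),'term':(376.2,315.2,20),'cap':(345.2,200,40),
'spool':(469,191,40),'jar':(457.5,330,45),'tw_a':(457,233,8),'tw_b':(457,293,8),'sd_tip':(276,148,5),'sd_end':(356,145,10)}
for k,(u,v,h) in A.items(): print(k,pix2w('top',u,v,h))
# corners in c1
for n,L in {'hs':[(68,224),(127,212),(143,284),(86,298)],'relay':[(98,388),(165,355),(185,403),(122,433)],'term':[(314,498),(389,520),(379,567),(302,545)]}.items():
    print(n,[pix2w('top',290+a/4,182+b/4,20)[:2] for a,b in L])
E
```

```text
mouth_far [691.5 105.8   0. ]
mouth_near [449.9 118.1   0. ]
wt_far_mouth [693.6 102.9  30. ]
wt_near_mouth [450.  114.9  30. ]
back_far [702.  238.2  30. ]
back_near [453.3 250.9  30. ]
hs [589.3 -61.9  20. ]
relay [519.4 -77.5  20. ]
term [ 447.3 -177.8   20. ]
cap [ 678.  -122.2   40. ]
spool [ 689.2 -370.2   40. ]
jar [ 416.3 -331.9   45. ]
tw_a [ 608.3 -351.8    8. ]
tw_b [ 485.7 -345.8    8. ]
sd_tip [797.7  16.4   5. ]
sd_end [ 797.5 -150.5   10. ]
hs [array([606.1, -43.7]), array([611.3, -73.7]), array([574.6, -80.7]), array([568.4, -51.8])]
relay [array([523.1, -56.5]), array([538.6, -90.7]), array([ 514.3, -100. ]), array([500.2, -67.9])]
term [array([ 465., -163.]), array([ 452.9, -200.1]), array([ 429.8, -194.3]), array([ 441.9, -156.2])]
```

{"api": "servo_tool", "payload": {
  "rows": [
    {"turn": 6.92,"fingers": 0.8},
    {"turn": 6.92,"fingers": 0.8},
    {"turn": 6.92,"fingers": 0.8},
    {"turn": 6.92,"fingers": 0.8},
    {"turn": 6.92,"fingers": 0.8},
    {"turn": 6.92,"fingers": 0.8},
    {"turn": 6.92,"fingers": 0.8},
    {"turn": 6.92,"fingers": 0.8},
    {"turn": 6.92,"fingers": 0.8},
    {"turn": 6.92,"fingers": 0.8}
  ]
}}

```text
invalid input at $.rows[0]: expected keys fingers, x, y, z, turn
```

{"api": "servo_tool", "payload": {
  "rows": [
    {"x": 3.4,"y": -1.8},
    {"x": 3.4,"y": -1.8},
    {"x": 3.4,"y": -1.8},
    {"x": 3.4,"y": -1.8},
    {"x": 3.4,"y": -1.8},
    {"x": 3.4,"y": -1.8},
    {"x": 3.4,"y": -1.8},
    {"x": 3.4,"y": -1.8},
    {"x": 3.4,"y": -1.8},
    {"x": 3.4,"y": -1.8}
  ]
}}

```text
invalid input at $.rows[0]: expected keys fingers, x, y, z, turn
```

All keys are needed per row.

{"api": "servo_tool", "payload": {
  "rows": [
    {"x": 0,"y": 0,"z": 0,"turn": 6.92,"fingers": 0.8},
    {"x": 0,"y": 0,"z": 0,"turn": 6.92,"fingers": 0.8},
    {"x": 0,"y": 0,"z": 0,"turn": 6.92,"fingers": 0.8},
    {"x": 0,"y": 0,"z": 0,"turn": 6.92,"fingers": 0.8},
    {"x": 0,"y": 0,"z": 0,"turn": 6.92,"fingers": 0.8},
    {"x": 0,"y": 0,"z": 0,"turn": 6.92,"fingers": 0.8},
    {"x": 0,"y": 0,"z": 0,"turn": 6.92,"fingers": 0.8},
    {"x": 0,"y": 0,"z": 0,"turn": 6.92,"fingers": 0.8},
    {"x": 0,"y": 0,"z": 0,"turn": 6.92,"fingers": 0.8},
    {"x": 0,"y": 0,"z": 0,"turn": 6.92,"fingers": 0.8}
  ]
}}

```text
clock: 0.93
position: [221.7, 584.0, 230.7]
ee_rot: [-0.705, 0.709, -0.0, -0.001]
contact_force: [0.7, 0.6, 0.9]
gripper_width: 7.6
```

{"api": "servo_tool", "payload": {
  "rows": [
    {"x": 3.4,"y": -1.8,"z": 0,"turn": 0,"fingers": 0.8},
    {"x": 3.4,"y": -1.8,"z": 0,"turn": 0,"fingers": 0.8},
    {"x": 3.4,"y": -1.8,"z": 0,"turn": 0,"fingers": 0.8},
    {"x": 3.4,"y": -1.8,"z": 0,"turn": 0,"fingers": 0.8},
    {"x": 3.4,"y": -1.8,"z": 0,"turn": 0,"fingers": 0.8},
    {"x": 3.4,"y": -1.8,"z": 0,"turn": 0,"fingers": 0.8},
    {"x": 3.4,"y": -1.8,"z": 0,"turn": 0,"fingers": 0.8},
    {"x": 3.4,"y": -1.8,"z": 0,"turn": 0,"fingers": 0.8},
    {"x": 3.4,"y": -1.8,"z": 0,"turn": 0,"fingers": 0.8},
    {"x": 3.4,"y": -1.8,"z": 0,"turn": 0,"fingers": 0.8}
  ]
}}

```text
clock: 1.77
position: [402.0, 242.4, 231.2]
ee_rot: [0.707, -0.707, -0.0, 0.0]
contact_force: [0.3, 1.4, -0.1]
gripper_width: 7.7
```

{"api": "servo_tool", "payload": {
  "rows": [
    {"x": 3.4,"y": -1.8,"z": 0,"turn": 0,"fingers": 0.8},
    {"x": 3.4,"y": -1.8,"z": 0,"turn": 0,"fingers": 0.8},
    {"x": 3.4,"y": -1.8,"z": 0,"turn": 0,"fingers": 0.8},
    {"x": 3.4,"y": -1.8,"z": 0,"turn": 0,"fingers": 0.8},
    {"x": 3.4,"y": -1.8,"z": 0,"turn": 0,"fingers": 0.8},
    {"x": 3.4,"y": -1.8,"z": 0,"turn": 0,"fingers": 0.8},
    {"x": 3.4,"y": -1.8,"z": 0,"turn": 0,"fingers": 0.8},
    {"x": 3.4,"y": -1.8,"z": 0,"turn": 0,"fingers": 0.8},
    {"x": 3.4,"y": -1.8,"z": 0,"turn": 0,"fingers": 0.8},
    {"x": 2.4,"y": -1.8,"z": 0,"turn": 0,"fingers": 0.8}
  ]
}}

```text
clock: 2.6
position: [582.1, -88.4, 230.8]
ee_rot: [-0.707, 0.708, 0.0, -0.0]
contact_force: [0.8, 0.2, -0.1]
gripper_width: 8.0
```

{"api": "servo_tool", "payload": {
  "rows": [
    {"x": 2.7,"y": -0.8,"z": 0,"turn": 0,"fingers": 0.8},
    {"x": 0,"y": 0,"z": 4,"turn": 0,"fingers": 0.8},
    {"x": 0,"y": 0,"z": 4,"turn": 0,"fingers": 0.8},
    {"x": 0,"y": 0,"z": 4,"turn": 0,"fingers": 0.8},
    {"x": 0,"y": 0,"z": 4,"turn": 0,"fingers": 0.8},
    {"x": 0,"y": 0,"z": 2.5,"turn": 0,"fingers": 0.8},
    {"x": 0,"y": 0,"z": 0,"turn": 0,"fingers": 0.8}
  ]
}}

```text
clock: 3.18
position: [584.8, -112.7, 39.6]
ee_rot: [-0.707, 0.708, 0.005, -0.005]
contact_force: [0.1, -0.2, -0.2]
gripper_width: 7.9
```

```bash
python3 - <<'E'
from h import *
for n in ["wrist","scene"]:
    p,d=arm.get_image(n); cv2.imwrite(f"pics/{n}1.png",p[:,:,::-1])
E
```

```text
(no output)
```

View pics/wrist1.png

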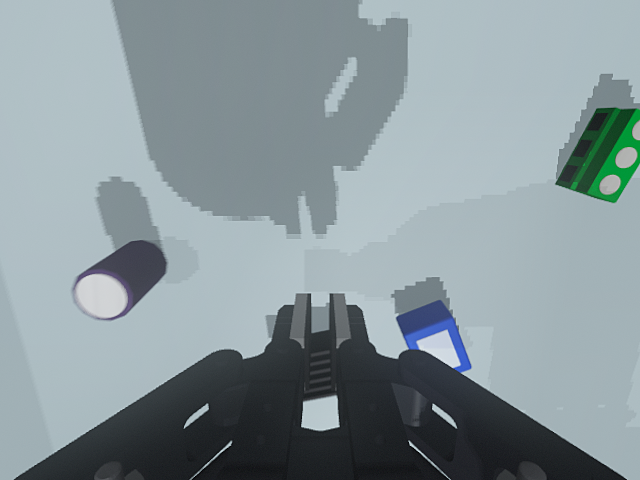

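View pics/scene1.png

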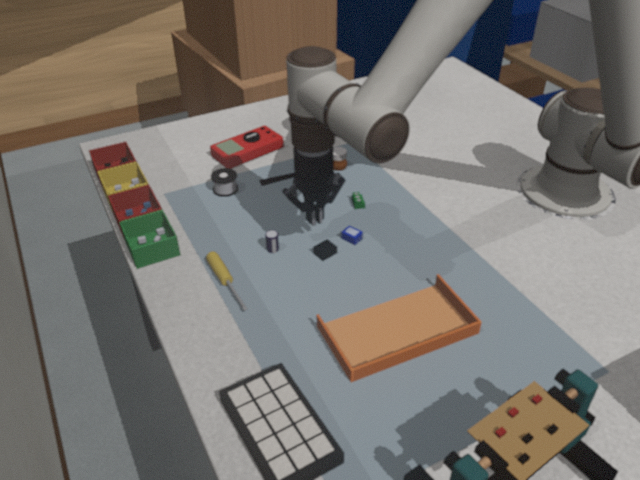

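{"api": "servo_tool", "payload": {
  "rows": [
    {"x": 0,"y": -0.4,"z": 1.5,"turn": 0,"fingers": 0.8},
    {"x": 0,"y": 0,"z": 1.2,"turn": 0,"fingers": 0.8},
    {"x": 0,"y": 0,"z": 0.4,"turn": 0,"fingers": 0.8},
    {"x": 0,"y": 0,"z": 0,"turn": 0,"fingers": 0.8}
  ]
}}

```text
clock: 3.62
position: [593.7, -112.5, 15.4]
ee_rot: [0.707, -0.707, -0.0, 0.0]
contact_force: [-0.6, -0.6, -1.1]
gripper_width: 7.9
```

{"api": "servo_tool", "payload": {
  "rows": [
    {"x": -0.6,"y": 0,"z": 0,"turn": 0,"fingers": 0.8},
    {"x": -0.6,"y": 0,"z": 0,"turn": 0,"fingers": 0.8},
    {"x": -0.6,"y": 0,"z": 0,"turn": 0,"fingers": 0.8},
    {"x": -0.6,"y": 0,"z": 0,"turn": 0,"fingers": 0.8},
    {"x": -0.6,"y": 0,"z": 0,"turn": 0,"fingers": 0.8},
    {"x": -0.8,"y": 0,"z": 0,"turn": 0,"fingers": 0.8},
    {"x": -0.8,"y": 0,"z": 0,"turn": 0,"fingers": 0.8},
    {"x": -0.8,"y": 0,"z": 0,"turn": 0,"fingers": 0.8},
    {"x": -0.8,"y": 0,"z": 0,"turn": 0,"fingers": 0.8},
    {"x": -0.8,"y": 0,"z": 0,"turn": 0,"fingers": 0.8}
  ]
}}

```text
clock: 4.45
position: [594.0, -41.7, 15.4]
ee_rot: [0.707, -0.707, 0.0, -0.0]
contact_force: [0.2, 0.2, 0.0]
gripper_width: 7.9
```

```bash
python3 - <<'E'
from h import *
for n in ["wrist","scene"]:
    p,d=arm.get_image(n); cv2.imwrite(f"pics/{n}2.png",p[:,:,::-1])
p=cv2.imread("pics/scene2.png"); cv2.imwrite("pics/s2c.png",crop(p,200,130,460,330,3))
E
```

```text
(no output)
```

View pics/s2c.png

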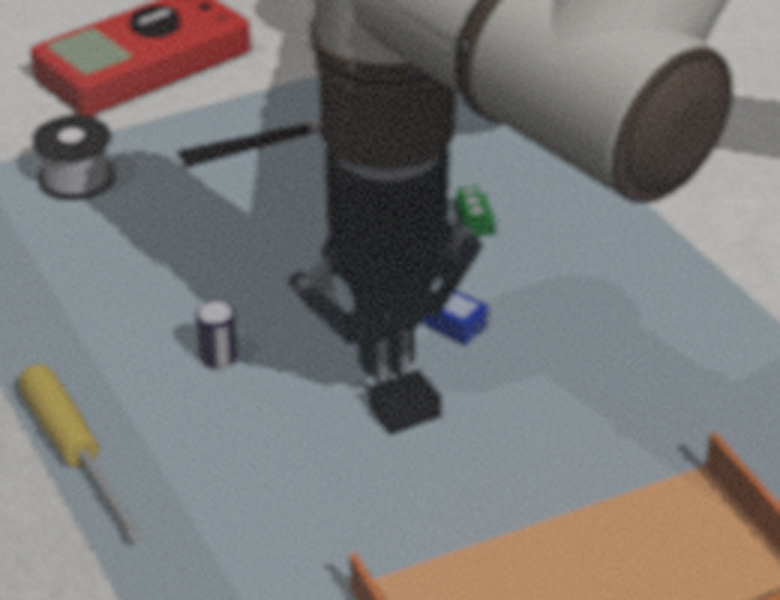

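View pics/wrist2.png

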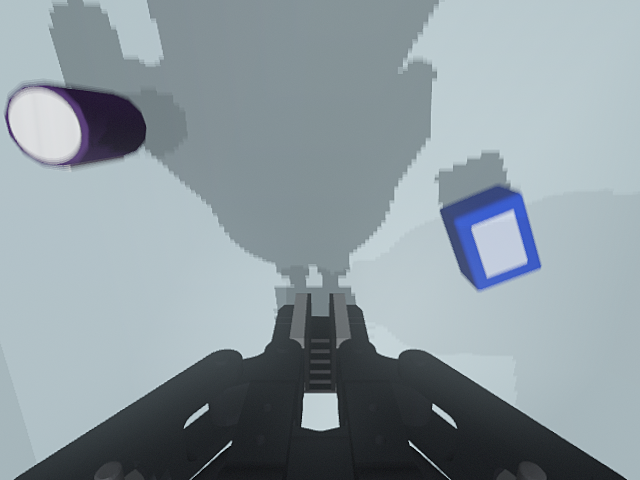

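{"api": "servo_tool", "payload": {
  "rows": [
    {"x": 0.8,"y": 0.3,"z": 0,"turn": 0,"fingers": 0.8},
    {"x": 0,"y": 0.3,"z": 0.4,"turn": 0,"fingers": 0.8},
    {"x": 0,"y": 0,"z": 0.4,"turn": 0,"fingers": 0.8},
    {"x": -0.4,"y": 0,"z": 0,"turn": 0,"fingers": 0.8},
    {"x": -0.6,"y": 0,"z": 0,"turn": 0,"fingers": 0.8},
    {"x": -0.8,"y": 0,"z": 0,"turn": 0,"fingers": 0.8},
    {"x": -1,"y": 0,"z": 0,"turn": 0,"fingers": 0.8},
    {"x": -1,"y": 0,"z": 0,"turn": 0,"fingers": 0.8},
    {"x": -1,"y": 0,"z": 0,"turn": 0,"fingers": 0.8},
    {"x": -1,"y": 0,"z": 0,"turn": 0,"fingers": 0.8}
  ]
}}

```text
clock: 5.38
position: [588.0, 8.9, 7.4]
ee_rot: [0.707, -0.707, 0.0, -0.0]
contact_force: [0.6, -0.1, -0.2]
gripper_width: 8.0
```

{"api": "servo_tool", "payload": {
  "rows": [
    {"x": -1,"y": -0.1,"z": 0,"turn": 0,"fingers": 0.8},
    {"x": -1,"y": -0.1,"z": 0,"turn": 0,"fingers": 0.8},
    {"x": -1,"y": -0.1,"z": 0,"turn": 0,"fingers": 0.8},
    {"x": -1,"y": -0.1,"z": 0,"turn": 0,"fingers": 0.8},
    {"x": -1,"y": -0.1,"z": 0,"turn": 0,"fingers": 0.8},
    {"x": -1,"y": -0.1,"z": 0,"turn": 0,"fingers": 0.8},
    {"x": -1,"y": -0.1,"z": 0,"turn": 0,"fingers": 0.8},
    {"x": -1,"y": -0.1,"z": 0,"turn": 0,"fingers": 0.8},
    {"x": -1,"y": -0.1,"z": 0,"turn": 0,"fingers": 0.8},
    {"x": 0,"y": 0,"z": 0,"turn": 0,"fingers": 0.8}
  ]
}}

```text
clock: 6.22
position: [597.5, 99.4, 7.4]
ee_rot: [0.708, -0.706, 0.0, -0.001]
contact_force: [-0.3, 0.2, -0.3]
gripper_width: 8.2
```

```bash
python3 - <<'E'
from h import *
p,d=arm.get_image("scene"); p=p[:,:,::-1]; cv2.imwrite("pics/s3c.png",crop(p,200,170,480,380,2.8))
E
```

```text
(no output)
```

View pics/s3c.png

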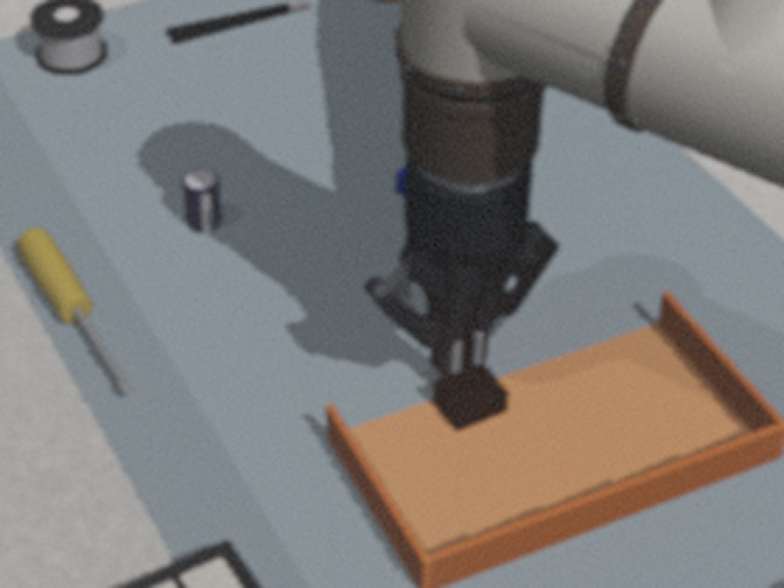

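{"api": "servo_tool", "payload": {
  "rows": [
    {"x": -0.8,"y": -0.1,"z": 0,"turn": 0,"fingers": 0.8},
    {"x": -0.9,"y": -0.1,"z": 0,"turn": 0,"fingers": 0.8},
    {"x": -1,"y": -0.1,"z": 0,"turn": 0,"fingers": 0.8},
    {"x": -1,"y": -0.1,"z": 0,"turn": 0,"fingers": 0.8},
    {"x": -0.6,"y": 0,"z": 0,"turn": 0,"fingers": 0.8},
    {"x": -0.2,"y": 0,"z": 0,"turn": 0,"fingers": 0.8},
    {"x": 1,"y": 0,"z": 0,"turn": 0,"fingers": 0.8},
    {"x": 1,"y": 0,"z": -2,"turn": 0,"fingers": 0.8},
    {"x": 1,"y": 0,"z": -3,"turn": 0,"fingers": 0.8},
    {"x": 1,"y": 0,"z": -2,"turn": 0,"fingers": 0.8}
  ]
}}

```text
clock: 7.1
position: [601.1, 101.3, 78.9]
ee_rot: [0.707, -0.707, 0.0, -0.0]
contact_force: [0.3, 0.3, -0.1]
gripper_width: 8.2
```

{"api": "servo_tool", "payload": {
  "rows": [
    {"x": 3,"y": 1,"z": 0,"turn": 0,"fingers": 0.8},
    {"x": 3,"y": 1,"z": 0,"turn": 0,"fingers": 0.8},
    {"x": 3,"y": 1,"z": 0,"turn": 0,"fingers": 0.8},
    {"x": 3,"y": 1,"z": 0,"turn": 0,"fingers": 0.8},
    {"x": 3,"y": 1,"z": 0,"turn": 0,"fingers": 0.8},
    {"x": 3,"y": 1,"z": 0,"turn": 0,"fingers": 0.8},
    {"x": 3,"y": 1,"z": 0,"turn": 0,"fingers": 0.8},
    {"x": 3,"y": 1,"z": 0,"turn": 0,"fingers": 0.8},
    {"x": 0,"y": 0,"z": 0,"turn": 0,"fingers": 0.8},
    {"x": 0,"y": 0,"z": 0,"turn": 0,"fingers": 0.8}
  ]
}}

```text
clock: 7.93
position: [519.8, -139.7, 77.4]
ee_rot: [-0.706, 0.708, 0.0, -0.0]
contact_force: [1.1, 0.5, -0.7]
gripper_width: 7.9
```

```bash
python3 - <<'E'
from h import *
p,d=arm.get_image("scene"); p=p[:,:,::-1]; cv2.imwrite("pics/s4c.png",crop(p,200,130,480,340,2.8))
p,d=arm.get_image("top"); p=p[:,:,::-1]; cv2.imwrite("pics/t4c.png",cv2.convertScaleAbs(crop(p,150,140,400,340,3),alpha=1.6))
E
```

```text
(no output)
```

View pics/s4c.png

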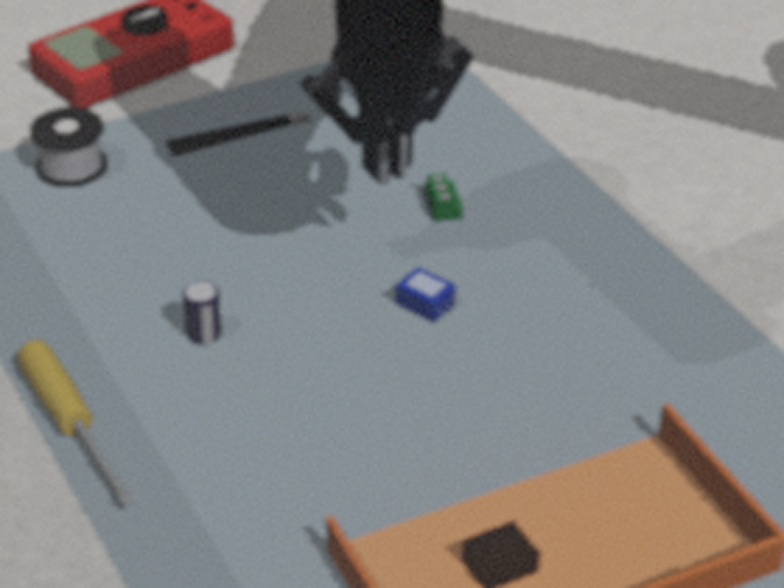

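View pics/t4c.png

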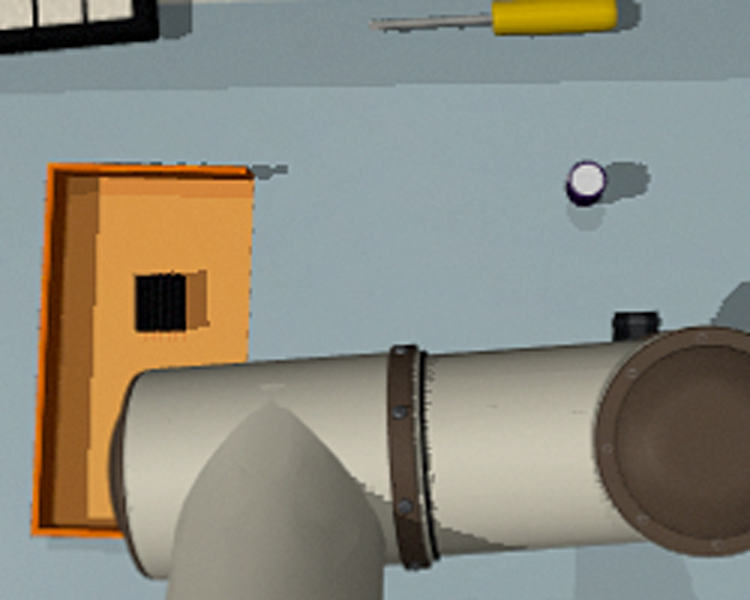

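{"api": "servo_tool", "payload": {
  "rows": [
    {"x": 0,"y": 0,"z": 3,"turn": 0,"fingers": 0.8},
    {"x": 0,"y": -0.3,"z": 3,"turn": 0,"fingers": 0.8},
    {"x": 0,"y": 0,"z": 1,"turn": 0,"fingers": 0.8},
    {"x": -0.8,"y": 0,"z": 0,"turn": 0,"fingers": 0.8},
    {"x": -0.7,"y": 0,"z": 0,"turn": 0,"fingers": 0.8},
    {"x": -0.6,"y": 0,"z": 0,"turn": 0,"fingers": 0.8},
    {"x": -0.6,"y": 0,"z": 0,"turn": 0,"fingers": 0.8},
    {"x": -0.6,"y": 0,"z": 0,"turn": 0,"fingers": 0.8},
    {"x": -0.6,"y": 0,"z": 0,"turn": 0,"fingers": 0.8},
    {"x": -0.6,"y": 0,"z": 0,"turn": 0,"fingers": 0.8}
  ]
}}

```text
clock: 8.87
position: [524.2, -91.9, 8.1]
ee_rot: [0.707, -0.707, 0.0, -0.0]
contact_force: [0.1, -0.1, 0.6]
gripper_width: 8.3
```

{"api": "servo_tool", "payload": {
  "rows": [
    {"x": -0.7,"y": 0,"z": 0,"turn": 0,"fingers": 0.8},
    {"x": -0.8,"y": 0,"z": 0,"turn": 0,"fingers": 0.8},
    {"x": -0.8,"y": 0,"z": 0,"turn": 0,"fingers": 0.8},
    {"x": -0.8,"y": 0,"z": 0,"turn": 0,"fingers": 0.8},
    {"x": -0.4,"y": 0,"z": 0,"turn": 0,"fingers": 0.8}
  ]
}}

```text
clock: 9.28
position: [524.0, -56.5, 7.3]
ee_rot: [0.708, -0.707, 0.0, -0.0]
contact_force: [0.8, 0.1, 0.3]
gripper_width: 7.9
```

```bash
python3 - <<'E'
from h import *
p,d=arm.get_image("scene"); p=p[:,:,::-1]; cv2.imwrite("pics/s5c.png",crop(p,200,130,480,340,2.8))
E
```

```text
(no output)
```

View pics/s5c.png

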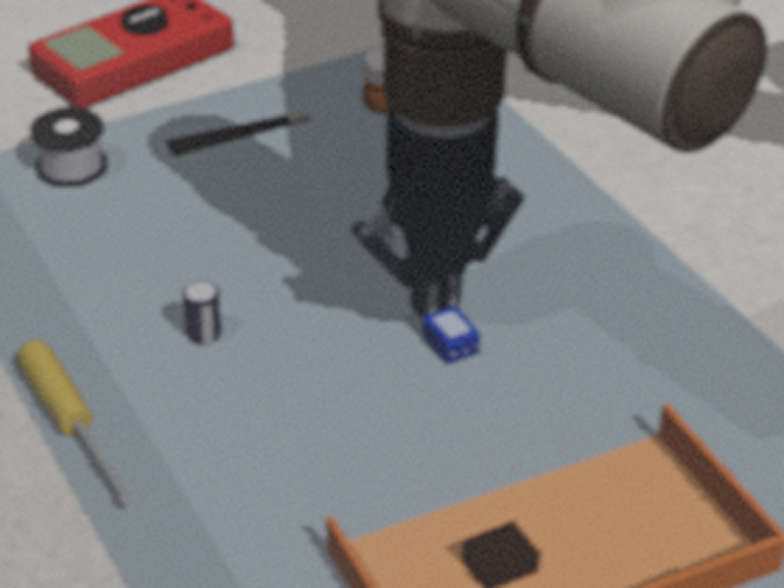

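{"api": "servo_tool", "payload": {
  "rows": [
    {"x": 0.6,"y": 0.2,"z": 0,"turn": 0,"fingers": 0.8},
    {"x": 0,"y": 0.3,"z": 0,"turn": 0,"fingers": 0.8},
    {"x": -0.4,"y": 0,"z": 0,"turn": 0,"fingers": 0.8},
    {"x": -0.6,"y": 0,"z": 0,"turn": 0,"fingers": 0.8},
    {"x": -0.8,"y": 0,"z": 0,"turn": 0,"fingers": 0.8},
    {"x": -1,"y": -0.1,"z": 0,"turn": 0,"fingers": 0.8},
    {"x": -1,"y": -0.1,"z": 0,"turn": 0,"fingers": 0.8},
    {"x": -1,"y": -0.1,"z": 0,"turn": 0,"fingers": 0.8},
    {"x": -1,"y": -0.1,"z": 0,"turn": 0,"fingers": 0.8},
    {"x": -1,"y": -0.1,"z": 0,"turn": 0,"fingers": 0.8}
  ]
}}

```text
clock: 10.17
position: [524.1, 5.7, 7.3]
ee_rot: [0.707, -0.707, 0.0, -0.0]
contact_force: [-0.3, -0.6, 0.4]
gripper_width: 8.1
```

{"api": "servo_tool", "payload": {
  "rows": [
    {"x": -1,"y": -0.1,"z": 0,"turn": 0,"fingers": 0.8},
    {"x": -1,"y": -0.1,"z": 0,"turn": 0,"fingers": 0.8},
    {"x": -1,"y": -0.1,"z": 0,"turn": 0,"fingers": 0.8},
    {"x": -1,"y": -0.1,"z": 0,"turn": 0,"fingers": 0.8},
    {"x": -1,"y": -0.1,"z": 0,"turn": 0,"fingers": 0.8},
    {"x": -1,"y": -0.1,"z": 0,"turn": 0,"fingers": 0.8},
    {"x": -1,"y": -0.1,"z": 0,"turn": 0,"fingers": 0.8},
    {"x": -0.5,"y": 0,"z": 0,"turn": 0,"fingers": 0.8}
  ]
}}

```text
clock: 10.83
position: [531.3, 80.8, 7.4]
ee_rot: [0.708, -0.707, 0.0, -0.0]
contact_force: [0.2, -0.2, -0.5]
gripper_width: 7.8
```

```bash
python3 - <<'E'
from h import *
p,d=arm.get_image("scene"); p=p[:,:,::-1]; cv2.imwrite("pics/s6c.png",crop(p,200,170,480,380,2.8))
E
```

```text
(no output)
```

View pics/s6c.png

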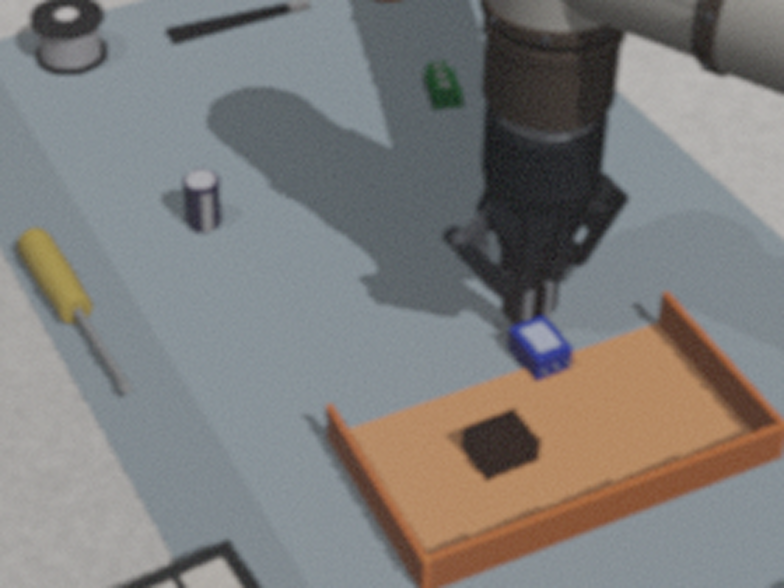

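{"api": "servo_tool", "payload": {
  "rows": [
    {"x": -0.8,"y": 0,"z": 0,"turn": 0,"fingers": 0.8},
    {"x": -1,"y": 0,"z": 0,"turn": 0,"fingers": 0.8},
    {"x": -1,"y": 0,"z": 0,"turn": 0,"fingers": 0.8},
    {"x": -1,"y": 0,"z": 0,"turn": 0,"fingers": 0.8},
    {"x": -1,"y": 0,"z": 0,"turn": 0,"fingers": 0.8},
    {"x": -0.6,"y": 0,"z": 0,"turn": 0,"fingers": 0.8},
    {"x": -0.2,"y": 0,"z": 0,"turn": 0,"fingers": 0.8},
    {"x": 1,"y": 0,"z": 0,"turn": 0,"fingers": 0.8},
    {"x": 1,"y": 0,"z": -3,"turn": 0,"fingers": 0.8},
    {"x": 2,"y": 0,"z": -4,"turn": 0,"fingers": 0.8}
  ]
}}

```text
clock: 11.72
position: [528.7, 95.6, 72.4]
ee_rot: [0.708, -0.707, -0.001, 0.004]
contact_force: [1.5, 0.7, 0.0]
gripper_width: 7.9
```

{"api": "servo_tool", "payload": {
  "rows": [
    {"x": 3.4,"y": 0.9,"z": 0,"turn": 0,"fingers": 0.8},
    {"x": 3.4,"y": 0.9,"z": 0,"turn": 0,"fingers": 0.8},
    {"x": 3.4,"y": 0.9,"z": 0,"turn": 0,"fingers": 0.8},
    {"x": 3.4,"y": 0.9,"z": 0,"turn": 0,"fingers": 0.8},
    {"x": 3.4,"y": 0.9,"z": 0,"turn": 0,"fingers": 0.8},
    {"x": 3.4,"y": 0.9,"z": 0,"turn": 0,"fingers": 0.8},
    {"x": 3.4,"y": 0.9,"z": 0,"turn": 0,"fingers": 0.8},
    {"x": 3.4,"y": 0.9,"z": 0,"turn": 0,"fingers": 0.8},
    {"x": 3.4,"y": 0.9,"z": 0,"turn": 0,"fingers": 0.8},
    {"x": 3.4,"y": 0.9,"z": 0,"turn": 0,"fingers": 0.8}
  ]
}}

```text
clock: 12.55
position: [439.5, -245.4, 74.7]
ee_rot: [-0.707, 0.707, 0.0, -0.0]
contact_force: [0.6, 0.7, -0.1]
gripper_width: 7.6
```

{"api": "servo_tool", "payload": {
  "rows": [
    {"x": 0,"y": 0,"z": 0,"turn": 7,"fingers": 0.8},
    {"x": 0,"y": 0,"z": 0,"turn": 0,"fingers": 0.8}
  ]
}}

```text
clock: 12.72
position: [439.4, -245.5, 74.4]
ee_rot: [-0.66, 0.751, 0.0, -0.0]
contact_force: [0.0, 0.3, -0.0]
gripper_width: 7.8
```

```bash
python3 - <<'E'
from h import *
print(arm.read_state()["position"])
p,d=arm.get_image("scene"); p=p[:,:,::-1]; cv2.imwrite("pics/s7.png",p)
E
```

```text
[ 439.35056938 -245.49574228   74.41166824]
```

View pics/s7.png

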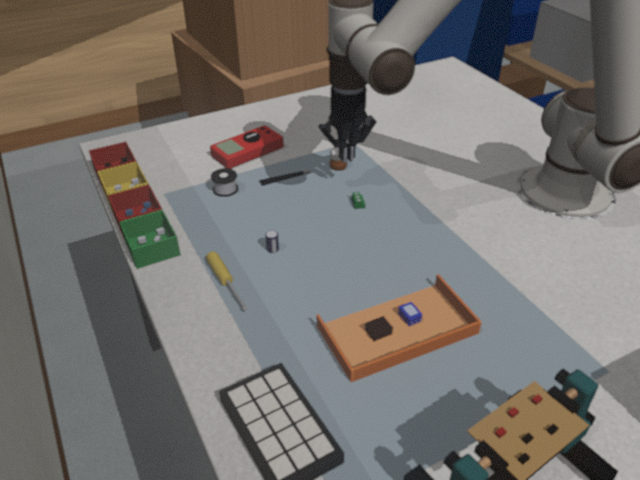

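{"api": "servo_tool", "payload": {
  "rows": [
    {"x": 0,"y": 0,"z": 3,"turn": 0,"fingers": 0.8},
    {"x": 0,"y": 0,"z": 2.7,"turn": 0,"fingers": 0.8},
    {"x": 0,"y": 0,"z": 1,"turn": 0,"fingers": 0.8},
    {"x": -1,"y": 0,"z": 0,"turn": 0,"fingers": 0.8},
    {"x": -1,"y": 0,"z": 0,"turn": 0,"fingers": 0.8},
    {"x": -0.7,"y": 0,"z": 0,"turn": 0,"fingers": 0.8},
    {"x": -0.6,"y": 0,"z": 0,"turn": 0,"fingers": 0.8},
    {"x": -0.6,"y": 0,"z": 0,"turn": 0,"fingers": 0.8},
    {"x": -0.6,"y": 0,"z": 0,"turn": 0,"fingers": 0.8},
    {"x": -0.6,"y": 0,"z": 0,"turn": 0,"fingers": 0.8}
  ]
}}

```text
clock: 13.6
position: [447.7, -192.0, 8.3]
ee_rot: [-0.663, 0.749, -0.001, 0.0]
contact_force: [0.4, 0.4, 0.6]
gripper_width: 8.2
```

{"api": "servo_tool", "payload": {
  "rows": [
    {"x": -0.7,"y": 0,"z": 0,"turn": 0,"fingers": 0.8},
    {"x": -0.8,"y": 0,"z": 0,"turn": 0,"fingers": 0.8},
    {"x": -0.8,"y": 0,"z": 0,"turn": 0,"fingers": 0.8},
    {"x": -0.8,"y": 0,"z": 0,"turn": 0,"fingers": 0.8},
    {"x": -0.4,"y": 0,"z": 0,"turn": 0,"fingers": 0.8}
  ]
}}

```text
clock: 14.02
position: [451.5, -156.9, 7.5]
ee_rot: [-0.663, 0.749, 0.0, -0.0]
contact_force: [-0.4, -0.6, 0.7]
gripper_width: 7.9
```

```bash
python3 - <<'E'
from h import *
p,d=arm.get_image("scene"); p=p[:,:,::-1]; cv2.imwrite("pics/s8c.png",crop(p,250,130,450,280,4))
E
```

```text
(no output)
```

View pics/s8c.png

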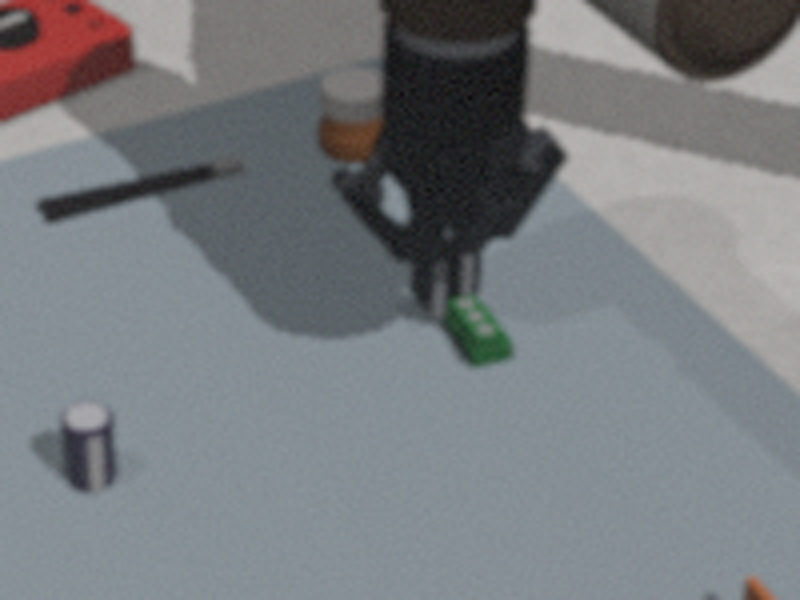

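```bash
python3 - <<'E'
from h import *
for a in [(480,322),(455,302),(473,300),(487,342),(506,338)]: print(pix2w('scene',250+a[0]/4,130+a[1]/4,20))
p,d=arm.get_image("wrist"); cv2.imwrite("pics/w8.png",p[:,:,::-1])
E
```

```text
[ 453.32000405 -117.06382671   20.        ]
[ 455.84590443 -138.96309071   20.        ]
[ 446.30831308 -135.98504206   20.        ]
[ 459.25403092 -100.0903184    20.        ]
[448.52962883 -98.39374574  20.        ]
```

View pics/w8.png

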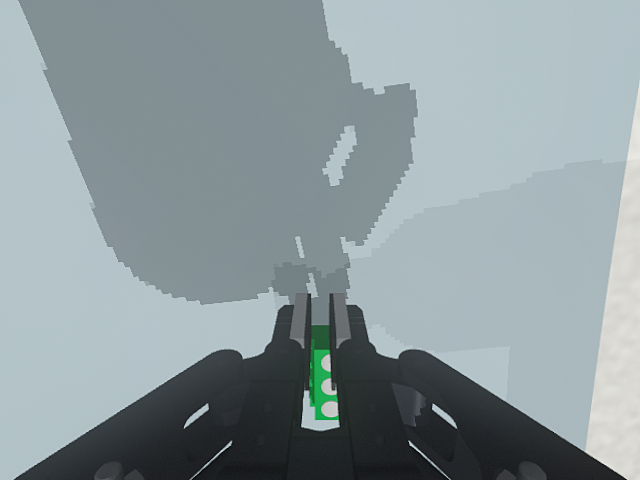

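{"api": "servo_tool", "payload": {
  "rows": [
    {"x": 0.6,"y": 0.2,"z": 0,"turn": 0,"fingers": 0.8},
    {"x": 0,"y": 0.2,"z": 0,"turn": 0,"fingers": 0.8},
    {"x": -0.4,"y": 0,"z": 0,"turn": 0,"fingers": 0.8},
    {"x": -0.6,"y": 0,"z": 0,"turn": 0,"fingers": 0.8},
    {"x": -0.8,"y": 0,"z": 0,"turn": 0,"fingers": 0.8},
    {"x": -1,"y": 0,"z": 0,"turn": 0,"fingers": 0.8},
    {"x": -1,"y": 0,"z": 0,"turn": 0,"fingers": 0.8},
    {"x": -1,"y": 0,"z": 0,"turn": 0,"fingers": 0.8},
    {"x": -1,"y": 0,"z": 0,"turn": 0,"fingers": 0.8},
    {"x": -1,"y": 0,"z": 0,"turn": 0,"fingers": 0.8}
  ]
}}

```text
clock: 14.95
position: [455.2, -94.6, 7.6]
ee_rot: [-0.663, 0.749, -0.0, 0.0]
contact_force: [0.2, 0.1, -0.2]
gripper_width: 7.8
```

{"api": "servo_tool", "payload": {
  "rows": [
    {"x": -1,"y": 0,"z": 0,"turn": 0,"fingers": 0.8},
    {"x": -1,"y": 0,"z": 0,"turn": 0,"fingers": 0.8},
    {"x": -1,"y": 0,"z": 0,"turn": 0,"fingers": 0.8},
    {"x": -1,"y": 0,"z": 0,"turn": 0,"fingers": 0.8},
    {"x": -1,"y": 0,"z": 0,"turn": 0,"fingers": 0.8},
    {"x": -1,"y": 0,"z": 0,"turn": 0,"fingers": 0.8},
    {"x": -1,"y": 0,"z": 0,"turn": 0,"fingers": 0.8},
    {"x": -0.5,"y": 0,"z": 0,"turn": 0,"fingers": 0.8}
  ]
}}

```text
clock: 15.62
position: [464.5, -20.2, 7.7]
ee_rot: [-0.663, 0.749, -0.0, 0.0]
contact_force: [0.9, -1.1, 0.2]
gripper_width: 7.8
```

```bash
python3 - <<'E'
from h import *
p,d=arm.get_image("scene"); p=p[:,:,::-1]; cv2.imwrite("pics/s9c.png",crop(p,250,170,500,370,3))
p,d=arm.get_image("wrist"); cv2.imwrite("pics/w9.png",p[:,:,::-1])
E
```

```text
(no output)
```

View pics/s9c.png

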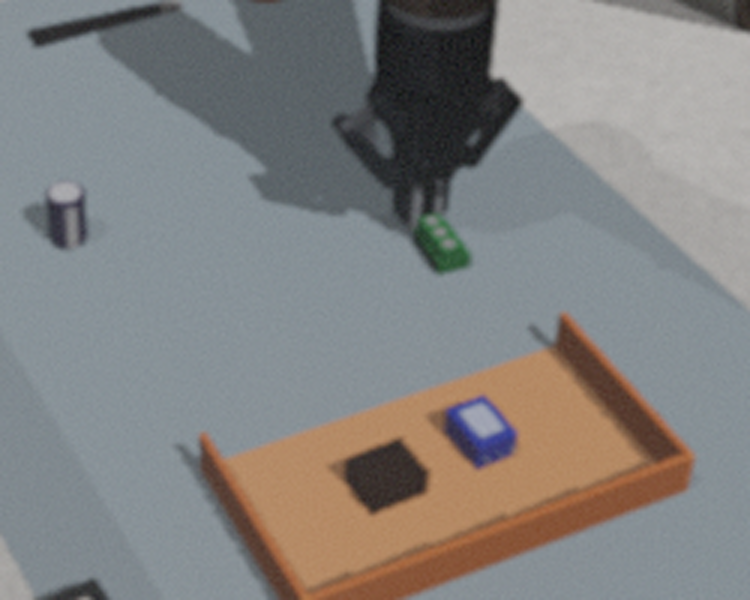

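View pics/w9.png

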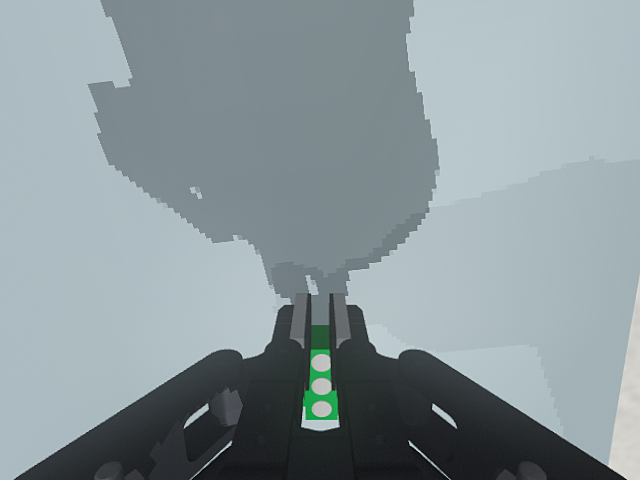

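{"api": "servo_tool", "payload": {
  "rows": [
    {"x": -0.8,"y": 0,"z": 0,"turn": 0,"fingers": 0.8},
    {"x": -1,"y": 0,"z": 0,"turn": 0,"fingers": 0.8},
    {"x": -1,"y": 0,"z": 0,"turn": 0,"fingers": 0.8},
    {"x": -1,"y": 0,"z": 0,"turn": 0,"fingers": 0.8},
    {"x": -1,"y": 0,"z": 0,"turn": 0,"fingers": 0.8},
    {"x": -1,"y": 0,"z": 0,"turn": 0,"fingers": 0.8},
    {"x": -1,"y": 0,"z": 0,"turn": 0,"fingers": 0.8},
    {"x": -1,"y": 0,"z": 0,"turn": 0,"fingers": 0.8},
    {"x": -1,"y": 0,"z": 0,"turn": 0,"fingers": 0.8},
    {"x": -0.5,"y": 0,"z": 0,"turn": 0,"fingers": 0.8}
  ]
}}

```text
clock: 16.55
position: [475.9, 72.3, 7.6]
ee_rot: [-0.663, 0.749, -0.0, 0.0]
contact_force: [0.7, -0.8, 0.7]
gripper_width: 7.7
```

```bash
python3 - <<'E'
from h import *
p,d=arm.get_image("scene"); p=p[:,:,::-1]; cv2.imwrite("pics/s10c.png",crop(p,250,170,500,370,3))
E
```

```text
(no output)
```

View pics/s10c.png

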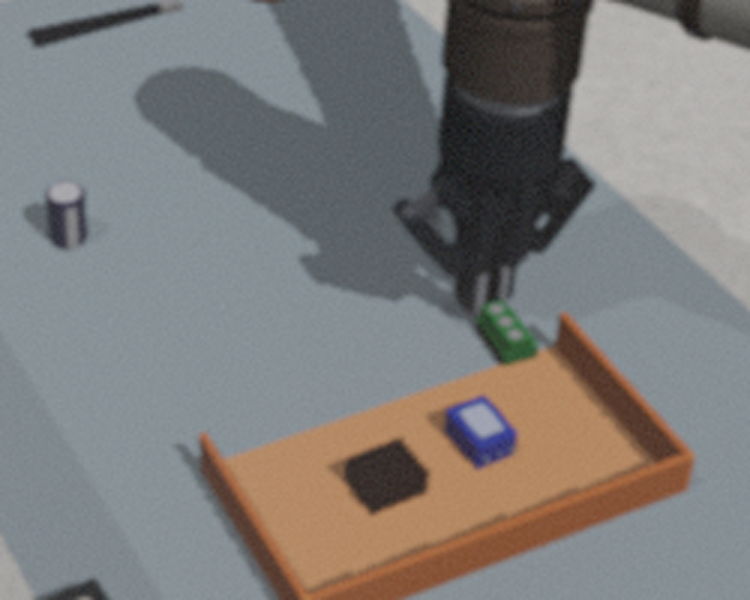

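{"api": "servo_tool", "payload": {
  "rows": [
    {"x": -0.8,"y": 0,"z": 0,"turn": 0,"fingers": 0.8},
    {"x": -1,"y": 0,"z": 0,"turn": 0,"fingers": 0.8},
    {"x": -1,"y": 0,"z": 0,"turn": 0,"fingers": 0.8},
    {"x": -1,"y": 0,"z": 0,"turn": 0,"fingers": 0.8},
    {"x": -1,"y": 0,"z": 0,"turn": 0,"fingers": 0.8},
    {"x": -0.6,"y": 0,"z": 0,"turn": 0,"fingers": 0.8},
    {"x": -0.2,"y": 0,"z": 0,"turn": 0,"fingers": 0.8},
    {"x": 1,"y": 0,"z": 0,"turn": 0,"fingers": 0.8},
    {"x": 1,"y": 0,"z": -3,"turn": 0,"fingers": 0.8},
    {"x": 2,"y": 0,"z": -4,"turn": 0,"fingers": 0.8}
  ]
}}

```text
clock: 17.43
position: [475.4, 86.8, 72.9]
ee_rot: [-0.663, 0.749, 0.001, -0.004]
contact_force: [1.2, 0.6, 0.2]
gripper_width: 8.0
```

{"api": "servo_tool", "payload": {
  "rows": [
    {"x": 2,"y": 0,"z": -3,"turn": 0,"fingers": 0.8},
    {"x": 3,"y": 0,"z": -2,"turn": 0,"fingers": 0.8},
    {"x": 3,"y": 0,"z": -2,"turn": 0,"fingers": 0.8},
    {"x": 3,"y": 0,"z": -2,"turn": 0,"fingers": 0.8},
    {"x": 3,"y": 0,"z": -2,"turn": 0,"fingers": 0.8},
    {"x": 3,"y": 0,"z": -2,"turn": 0,"fingers": 0.8},
    {"x": 3,"y": 1,"z": 0,"turn": 0,"fingers": 0.8},
    {"x": 3,"y": 1,"z": 0,"turn": 0,"fingers": 0.8},
    {"x": 3,"y": 1,"z": 0,"turn": 0,"fingers": 0.8},
    {"x": 0,"y": 0,"z": 0,"turn": 0,"fingers": 0.8}
  ]
}}

```text
clock: 18.27
position: [412.6, -169.8, 204.6]
ee_rot: [-0.66, 0.751, 0.001, -0.001]
contact_force: [-0.8, 0.7, 0.0]
gripper_width: 7.6
```

```bash
python3 - <<'E'
from h import *
p,d=arm.get_image("scene"); p=p[:,:,::-1]; cv2.imwrite("pics/s11.png",p)
p,d=arm.get_image("top"); p=p[:,:,::-1]; cv2.imwrite("pics/t11.png",p);cv2.imwrite("pics/t11c.png",cv2.convertScaleAbs(crop(p,150,140,400,340,3),alpha=1.6))
E
```

```text
(no output)
```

View pics/s11.png

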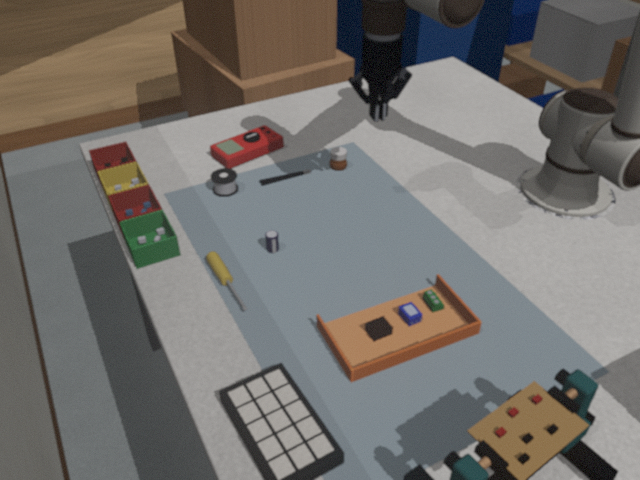

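View pics/t11c.png

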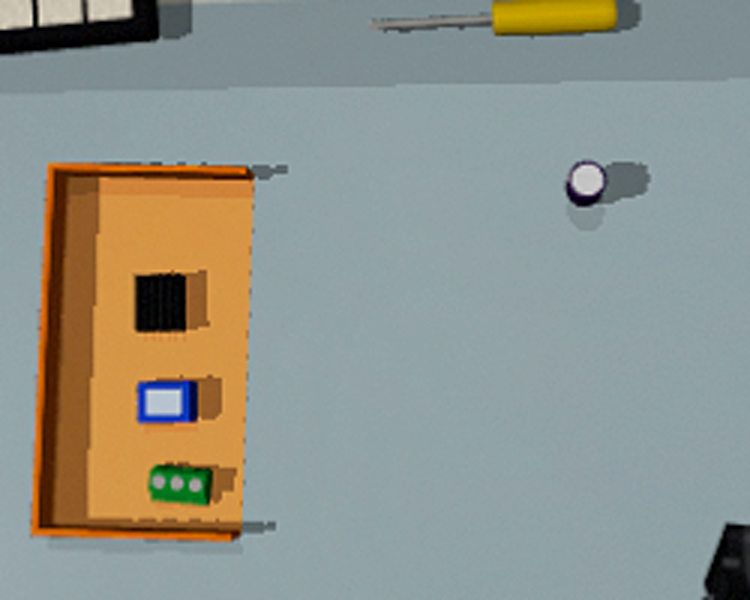

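```bash
python3 - <<'E'
from h import *
o=pix2w('top',232,258,0); ex=np.array([692-450,106-118,0.]);ex/=np.linalg.norm(ex); ey=np.array([-ex[1],ex[0],0]); m=np.array([571,112,0])+65*ey
for n,(a,b) in dict(hs=(160,302),relay=(166,401),term=(180,484)).items():
    q=pix2w('top',150+a/3,140+b/3,20)-m; print(n,q@ex,q@ey)
a=cv2.imread("pics/top0.png").astype(int);b=cv2.imread("pics/t11.png").astype(int)
d=np.abs(a-b).max(2)
for n,(u,v) in dict(cap=(345,200),spool=(467,192),jar=(456,331),sd=(320,146),tw=(457,262)).items(): print(n,(d[v-12:v+13,u-12:u+13]>40).sum())
print(arm.job_done())
E
```

```text
hs 33.07922463758216 -8.617263426617361
relay -33.55754839176961 -15.1883407318339
term -88.81525236935907 -26.614130571485788
cap 0
spool 0
jar 12
sd 0
tw 0
the job is handed in; nothing more can be done
None
```

I swept the heat sink, then the relay, then the terminal block into the tray. The fingers were nearly shut and stood about 7–8 mm above the mat, apart from the first 7 cm of the heat sink's sweep. Pushing speed was about 0.1 m/s. I then backed the arm away, raised it and handed the job in at about 18 s; no verdict is reported.

Last checks, from the top camera:

| Part | x in tray (mm) | y in tray (mm) | Past the mouth (mm) |
|---|---|---|---|
| Heat sink | 33 | -9 | 56 |
| Relay | -34 | -15 | 50 |
| Terminal block | -89 | -27 | 38 |

- **Parts:** All three are inside the limits, and the pictures show each lying clear of the walls and of the other parts.
- **Bystanders:** The capacitor, spool, screwdriver and tweezers show no change from the first picture. At the jar a few pixels (12) differ. I put that down to the arm's shadow, because the jar is in the same place in the scene picture and the arm stayed clear of it.
- **Force:** Wrist force readings after each move were under 2 N.
- **Early error:** My first descent behind the heat sink stopped at 15 mm instead of 8 mm, because I had used a reading taken while the arm was still moving. I backed off, lowered the fingers and continued. The part was not disturbed.

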